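# Find the dust-gate key left latched and release it

## Task

One of the four keys on the dust-extraction console has been left latched down. With a fingertip, tap each of the four keys in turn along the row, from the robot's left to its right, so lightly that none is worked; then press the latched one right down and let it spring up, so that all four keys stand up. Do not press any other key right down, and pick nothing up: everything else stays where it lies or stands.

Things in the scene. Friction and masses are not known exactly. Their poses are not given: they have to be found in the camera images.
- console: grey control console, fixed on the table, turned by up to 0.3 rad: flat box 270 mm wide (y), 170 mm deep (x -65 to +105 mm), flat top 45 mm above the table. Origin at table height. In its frame (z up, +y = left seen from the robot, -x = towards the robot) the row of keys runs along y at x = -25 mm, key centres at y = +78, +26, -26, -78 mm
- switch_a: one of the four identical latching keys (the whole switch, fixed on the console); the origin is on the console's top (45 mm above the table) at the centre of the key. A low black frame 40 x 40 x 4 mm surrounds the key. Which of the four stands where in the row changes; the letters tell nothing
- key_a_top (a point): centre of the top face of that key's white cap, 26 x 26 mm. When the key is up the face is 18 mm above the console's top (63 mm above the table), when latched 13 mm, when pressed right down 6 mm; the faces of neighbouring keys are 52 mm apart, centre to centre
- key_a (a joint): how far that cap is down, m: 0 up, 0.005 latched, 0.012 right down (end of travel). An up key gives from 2 N, takes 6 N right down and springs back up; pressed beyond 8 mm it has been worked by mistake. The latched key stands firm to 3.5 N, then gives, 6 N right down; let go within 3 mm it stays latched, perhaps a little lower, let go from right down it springs up, released
- switch_b: one of the four identical latching keys (the whole switch, fixed on the console); the origin is on the console's top (45 mm above the table) at the centre of the key. A low black frame 40 x 40 x 4 mm surrounds the key. Which of the four stands where in the row changes; the letters tell nothing
- key_b_top (a point): centre of the top face of that key's white cap, 26 x 26 mm. When the key is up the face is 18 mm above the console's top (63 mm above the table), when latched 13 mm, when pressed right down 6 mm; the faces of neighbouring keys are 52 mm apart, centre to centre
- key_b (a joint): how far that cap is down, m: 0 up, 0.005 latched, 0.012 right down (end of travel). An up key gives from 2 N, takes 6 N right down and springs back up; pressed beyond 8 mm it has been worked by mistake. The latched key stands firm to 3.5 N, then gives, 6 N right down; let go within 3 mm it stays latched, perhaps a little lower, let go from right down it springs up, released
- switch_c: one of the four identical latching keys (the whole switch, fixed on the console); the origin is on the console's top (45 mm above the table) at the centre of the key. A low black frame 40 x 40 x 4 mm surrounds the key. Which of the four stands where in the row changes; the letters tell nothing
- key_c_top (a point): centre of the top face of that key's white cap, 26 x 26 mm. When the key is up the face is 18 mm above the console's top (63 mm above the table), when latched 13 mm, when pressed right down 6 mm; the faces of neighbouring keys are 52 mm apart, centre to centre
- key_c (a joint): how far that cap is down, m: 0 up, 0.005 latched, 0.012 right down (end of travel). An up key gives from 2 N, takes 6 N right down and springs back up; pressed beyond 8 mm it has been worked by mistake. The latched key stands firm to 3.5 N, then gives, 6 N right down; let go within 3 mm it stays latched, perhaps a little lower, let go from right down it springs up, released
- switch_d: one of the four identical latching keys (the whole switch, fixed on the console); the origin is on the console's top (45 mm above the table) at the centre of the key. A low black frame 40 x 40 x 4 mm surrounds the key. Which of the four stands where in the row changes; the letters tell nothing
- key_d_top (a point): centre of the top face of that key's white cap, 26 x 26 mm. When the key is up the face is 18 mm above the console's top (63 mm above the table), when latched 13 mm, when pressed right down 6 mm; the faces of neighbouring keys are 52 mm apart, centre to centre
- key_d (a joint): how far that cap is down, m: 0 up, 0.005 latched, 0.012 right down (end of travel). An up key gives from 2 N, takes 6 N right down and springs back up; pressed beyond 8 mm it has been worked by mistake. The latched key stands firm to 3.5 N, then gives, 6 N right down; let go within 3 mm it stays latched, perhaps a little lower, let go from right down it springs up, released
- wax_tin: round aluminium tin, 51 mm across, 28 mm high, standing on the console's deck behind the keys, towards its left end. Bystander, to be left where it is; origin at the centre of its underside
- dowel: upright offcut of round wood, 22 mm across, 35 mm high, standing on the console's deck behind the keys, towards its right end. Bystander, to be left where it is; origin at the centre of its underside
- sanding_block: cork sanding block, 45 x 80 x 30 mm, on the table between the robot and the console. Bystander, to be left where it is; origin at the centre of its underside
- spoon: wooden spoon lying on the table to the right of the console. Bystander, to be left where it is
- knife: carving knife lying on the table to the left of the console; handle 22 mm thick. Bystander, to be left where it is
- blank: light wooden bar, 170 x 50 x 32 mm, on the table behind the console. Bystander, to be left where it is; origin at the centre of its underside
- glue: white glue bottle, 50 mm across, 110 mm high, standing on the table behind the console. Bystander, to be left where it is; origin at the centre of its underside

How it is judged:
By the outcome, as a careful person would: the job done as asked, in the order asked, and still so for the second after the job is handed in, with the robot touching nothing.
It also fails if it takes over 48 s, if anything falls off the work surface, if the arm or the gripper's body presses on something with over 40 N, if the wrist force passes 120 N, or if a joint passes its speed limit or range.

## Robot

A 6-joint arm with a two-finger parallel gripper is mounted at the origin on the work surface. World frame = base frame: x ahead of the robot, y to its left, z up, the work surface at z = 0. Lengths are in mm, angles in rad, forces in N, time in s.
With the tool pointing down it reaches from about 250 to 725 mm from the base axis. Payload 9.7 kg.
Tool frame: the origin (TCP) lies at the very end of the fingers, on their centre line; the grasp point (between the pads) lies 19 mm behind it (env.tcp_to_grasp is the distance from the TCP to the grasp point, in mm); y points along the fingers, z is the direction in which the jaws open and shut, and the axes are right-handed (so a half turn about y gives the same grasp; the last joint's range is limited). The gripper opens to 85 mm and grips with 20 to 120 N. Pads are 22 mm wide; open, the fingers measure 114 mm over their backs; the gripper's body (76 mm by 85 mm) begins 54 mm behind the grasp point. The pads swing forward as they close: fully open they stand 13 mm farther back than shut.
Start: joints at [-1.106, 0.087, 0.176, 1.66, 0, 1.571], TCP at [246.531, -491.65, 231.284] pointing down, gripper open.
Joint ranges: [-3.13, 3.13], [-0.85, 1.81], [-1.15, 1.24], [-2.2, 2.28], [-1.44, 1.52], [-3.14, 3.14]. Speed limits (rad/s): [2.22, 2.22, 2.57, 3.14, 3.14, 3.14].

## Interface

Orientations are given as a unit quaternion [w, x, y, z].
In Python, from workcell import env gives the robot as it stands. The module is installed in compiled form; this text tells all that it offers.
- The arm moves only by the shell command python3 -m crank 'ROWS' [OPENING] [FORCE]. ROWS is text: rows parted by semicolons, each of 4 numbers parted by spaces: the shift along the tool's x, y, z in cm, then the turn about the tool's y in degrees. In form: dx dy dz roll; .... A call has exactly 8 rows; each row shifts and turns the commanded pose from where the row before left it, along the tool's axes as they then stand; what a row does not reach is not made up. A row lasts 1/10 s, in which the tool goes at most 50 mm and 8.59 degrees, less where a joint would pass 70% of its speed; a pose out of reach is approached as far as the arm can. A call with a gripper value outside its range is refused whole. OPENING is the closure, from 0 (fully open) to 1 (shut), set as the call begins (- or left out, the last holds). The fingers move at their own pace and stop on an object; FORCE is the grip in N (left out, the last holds). Time passes only in rows, so rows that do not move let the fingers close, or fill a call up. It gives the time, the measured TCP pose, the force and the opening at its end, in the units of the state.
- env.get_obs(): the state, without advancing time (a new reading comes with each control period).
- env.camera(name): name is "scene" or "top"; returns a dict with "img" (420x560x3 uint8, blue, green, red), "fovy" (degrees; the focal length in pixels is half the picture's height over the tangent of half this angle, whatever the lens; pixels are square), "cx", "cy" (the principal point, pixels), "extrinsics" (4x4, takes a point from camera to world coordinates). Camera axes: x right, y up, looking along -z (the intrinsics and any distortion apply to the point x, -y, -z); pixel columns grow to the right and rows downward; lengths in mm; the calibration is good to about 2 mm. A picture is of the moment at which its call begins. There is no depth.
- env.finish_job(): hands the job in, once; it reports no verdict.
The state is a dict: "clock": time; "joint_positions": joint angles; "qvel": joint speeds; "joint_efforts": joint torques, N m; "tool_pos": TCP position; "tool_rot": TCP orientation; "ft_force": force on the tool from outside, world axes, zero at the start; "wrist_torque": the same for the moment, N m; "gripper_width": opening from 0.0 (shut) to 1.0 (fully open).
Only numpy, scipy, OpenCV 4.12 (cv2) and the standard library are available. Lean on these libraries where they do the work, as an engineer would, in place of code of your own. Each camera call takes 0.05 s, during which the arm holds its last target.

## Working session

There is one attempt and no reset: what is moved stays moved. The work goes in short steps, Python scripts to look and compute and a shell command to move; the robot and the scene stay as the last step left them, time stands still between calls to the robot, and variables do not carry over. Pictures are saved under pics/ and viewed, and the job is handed in when it is done.

```bash
mkdir -p pics; ls; python3 - <<'E'
from workcell import env
import cv2,numpy as np
np.set_printoptions(precision=4,suppress=True)
o=env.get_obs()
print(o)
for n in("scene","top"):
    c=env.camera(n); cv2.imwrite(f"pics/{n}0.png",c["img"]); print(n,c["fovy"],c["cx"],c["cy"],c["extrinsics"],[k for k in c])
E
```

```text
pics
{'clock': 0.0, 'joint_positions': array([-1.106 ,  0.0874,  0.1751,  1.6598, -0.    ,  1.5708]), 'qvel': array([ 0.0003, -0.0011,  0.0028, -0.0019,  0.0007, -0.0006]), 'joint_efforts': array([  0.0009, -52.039 ,  46.4803,   0.0163,   0.0001,  -0.    ]), 'tool_pos': array([ 246.4233, -491.4473,  230.604 ]), 'tool_rot': array([ 0.1627, -0.163 ,  0.6885, -0.6877]), 'ft_force': array([-0.1201,  0.4878, -0.3988]), 'wrist_torque': array([ 0.0144,  0.0099, -0.0102]), 'gripper_width': 0.9987350194252039}
scene 55.69713027014271 279.3659290464498 213.67507149305206 [[  -0.4143   -0.592     0.6912 1081.452 ]
 [   0.91     -0.2804    0.3053  249.2903]
 [   0.013     0.7556    0.655   508.3473]
 [   0.        0.        0.        1.    ]] ['img', 'fovy', 'cx', 'cy', 'extrinsics']
top 49.09192175257673 282.53695955092 208.55757049934908 [[ -0.0013   0.9831  -0.183  447.2516]
 [ -1.      -0.0024  -0.0054  18.9836]
 [ -0.0057   0.1829   0.9831 877.4079]
 [  0.       0.       0.       1.    ]] ['img', 'fovy', 'cx', 'cy', 'extrinsics']
```

View pics/scene0.png

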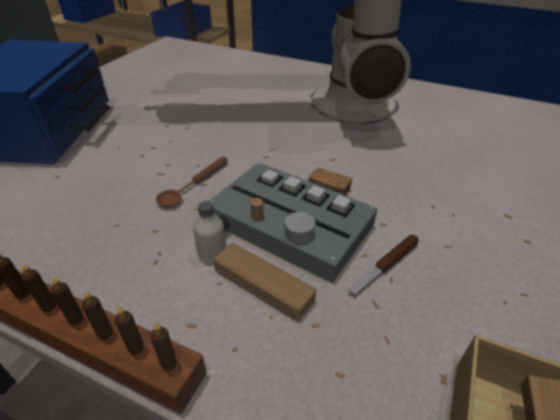

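View pics/top0.png

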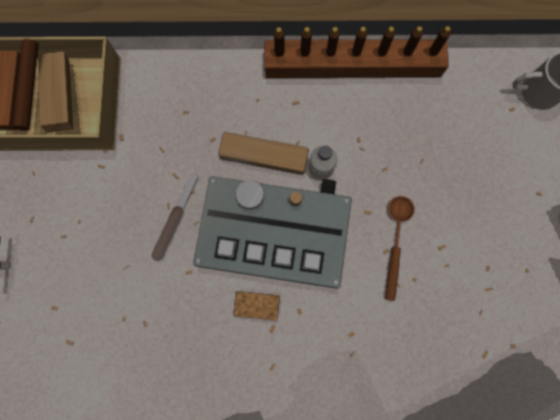

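Scene view: the key row is at about (270,177) to (341,205). Top view: the caps are at about (227,248), (255,253), (284,257) and (312,261), with the sanding block at (257,305). Next I'll enlarge and measure.

```bash
cat > h.py <<'E'
import cv2,numpy as np
def ray(c,u,v):
    f=210/np.tan(np.radians(c["fovy"])/2); E=c["extrinsics"]
    d=E[:3,:3]@np.array([(u-c["cx"])/f,-(v-c["cy"])/f,-1]); return E[:3,3],d
def onz(c,u,v,z):
    o,d=ray(c,u,v); return o+d*(z-o[2])/d[2]
def proj(c,p):
    f=210/np.tan(np.radians(c["fovy"])/2); E=c["extrinsics"]
    q=E[:3,:3].T@(np.asarray(p)-E[:3,3]); return c["cx"]+f*q[0]/-q[2], c["cy"]-f*q[1]/-q[2]
def two(c1,p1,c2,p2):
    o1,d1=ray(c1,*p1);o2,d2=ray(c2,*p2);d1=d1/np.linalg.norm(d1);d2=d2/np.linalg.norm(d2)
    s=np.linalg.lstsq(np.c_[d1,-d2],o2-o1,rcond=None)[0]
    a=o1+s[0]*d1;b=o2+s[1]*d2; return (a+b)/2,np.linalg.norm(a-b)
E
python3 - <<'E'
from workcell import env
from h import *
np.set_printoptions(precision=1,suppress=True)
t=env.camera("top");s=env.camera("scene")
a=cv2.resize(t["img"][165:330,180:370],None,fx=4,fy=3.6,interpolation=cv2.INTER_CUBIC);cv2.imwrite("pics/topc.png",a)
a=cv2.resize(s["img"][155:275,200:385],None,fx=4,fy=4,interpolation=cv2.INTER_CUBIC);cv2.imwrite("pics/scc.png",a)
for n,c,r in(("top",t,(230,275,205,335)),("scene",s,(160,220,250,360))):
    g=cv2.cvtColor(c["img"],cv2.COLOR_BGR2GRAY); m=np.zeros_like(g);m[r[0]:r[1],r[2]:r[3]]=(g[r[0]:r[1],r[2]:r[3]]>(135 if n=="top" else 140))*255
    k,l,st,ce=cv2.connectedComponentsWithStats(m)
    print(n,g[r[0]:r[1],r[2]:r[3]].max())
    for i in range(1,k):
        if st[i,4]>20: print(st[i],ce[i],onz(c,*ce[i],63))
E
```

```text
top 142
[220 242  12  12 124] [225.4 247.3] [529.1 124.9  63. ]
[248 246  13  12 128] [254.1 251.6] [521.4  73.9  63. ]
[277 250  13  13 134] [283.  256.1] [513.4  22.7  63. ]
[306 255  13  13 131] [311.9 260.8] [505.  -28.2  63. ]
scene 149
[264 172  12   6  46] [269.2 174.3] [514.1 -24.1  63. ]
[286 178  12   7  54] [291.8 181.1] [515.8  24.   63. ]
[310 187  13   8  62] [315.8 190.5] [523.7  75.3  63. ]
[335 197  13   8  68] [341.4 200.4] [531.1 126.7  63. ]
```

View pics/topc.png

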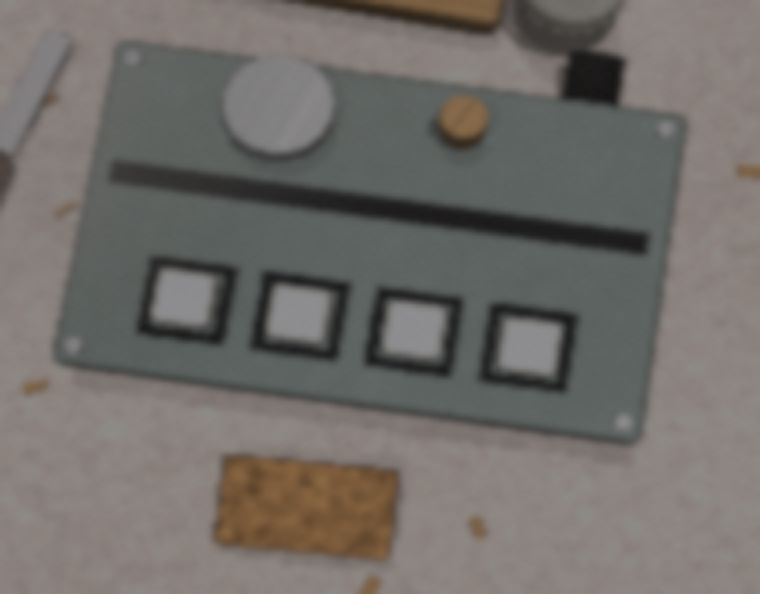

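View pics/scc.png

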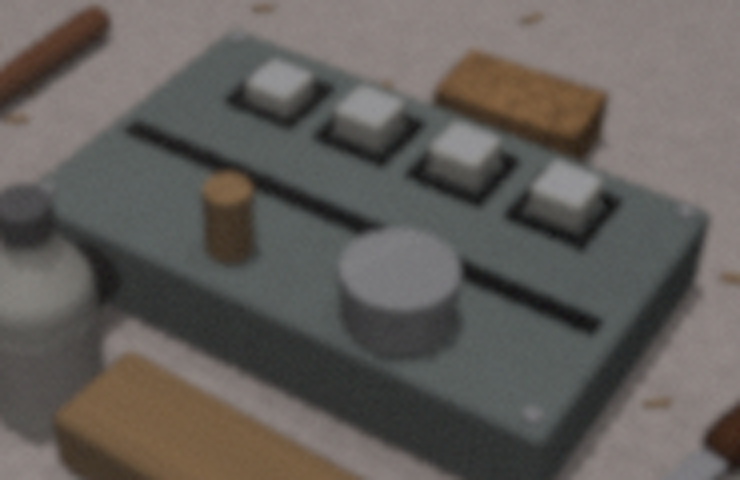

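```bash
python3 - <<'E'
from workcell import env
from h import *
np.set_printoptions(precision=1,suppress=True)
t=env.camera("top");s=env.camera("scene")
T=[(225.4,247.3),(254.1,251.6),(283,256.1),(311.9,260.8)]
S=[(341.4,200.4),(315.8,190.5),(291.8,181.1),(269.2,174.3)]
for a,b in zip(T,S): print(two(t,a,s,b))
# console outline in top
hsv=cv2.cvtColor(t["img"],cv2.COLOR_BGR2HSV); print(hsv[270,260],hsv[200,275],hsv[320,300])
m=((hsv[...,0]>60)&(hsv[...,0]<110)&(hsv[...,1]>20)).astype(np.uint8)*255
m[:175]=0;m[290:]=0;m[:,:185]=0;m[:,360:]=0
m=cv2.morphologyEx(m,cv2.MORPH_OPEN,np.ones((5,5)))
cs,_=cv2.findContours(m,cv2.RETR_EXTERNAL,cv2.CHAIN_APPROX_NONE);c=max(cs,key=cv2.contourArea)
r=cv2.minAreaRect(c);P=[onz(t,*p,45) for p in cv2.boxPoints(r)];print(r);print(np.array(P));
print([np.linalg.norm(P[i]-P[i-1]) for i in range(4)])
# screws scene/top zoom
a=cv2.resize(s["img"][160:220,250:360],None,fx=7,fy=7,interpolation=cv2.INTER_CUBIC);a=cv2.convertScaleAbs(a,alpha=1.7,beta=-20);cv2.imwrite("pics/sck.png",a)
E
```

```text
(array([529.1, 125.7,  61.2]), np.float64(1.142779293184193))
(array([521.5,  74.3,  61.2]), np.float64(0.5324041764792862))
(array([513.4,  22.9,  61.1]), np.float64(0.25873311624744216))
(array([505.4, -28.5,  56.1]), np.float64(0.20726182443024943))
[ 81  18 101] [80 15 99] [ 10  22 140]Traceback (most recent call last):
  File "<stdin>", line 13, in <module>
ValueError: max() iterable argument is empty
```

Two-view heights are 61, 61, 61 and 56 mm, so the rightmost key is the latched one. Now the moves in tool axes.

```bash
cat >> h.py <<'E'
from scipy.spatial.transform import Rotation as R
def axes(o):
    q=o["tool_rot"]; return R.from_quat([q[1],q[2],q[3],q[0]]).as_matrix()
K=np.array([[529.1,125.2],[521.4,74.0],[513.4,22.8],[505.2,-28.4]])
def rep(tgt=None):
    from workcell import env
    np.set_printoptions(precision=2,suppress=True)
    o=env.get_obs();A=axes(o);print(round(o["clock"],2),o["tool_pos"],o["ft_force"],o["joint_positions"],o["gripper_width"]);print(A)
    for k in K:
        print("to key at z100, tool cm:",A.T@(np.r_[k,100]-o["tool_pos"])/10)
    # row dir (+y console) angle in tool xz
    r=A.T@np.r_[(K[0]-K[3])/np.linalg.norm(K[0]-K[3]),0]; print("row dir in tool",r)
E
python3 -c "
from h import *
rep()"
```

```text
0.3 [ 246.48 -491.58  231.03] [ 0.87 -1.2   0.62] [-1.11  0.09  0.18  1.66 -0.    1.57] 1.0019255398075377
[[-0.89 -0.    0.45]
 [-0.45  0.   -0.89]
 [ 0.   -1.   -0.  ]]
to key at z100, tool cm: [-52.91  13.12 -42.46]
to key at z100, tool cm: [-49.93  13.12 -38.23]
to key at z100, tool cm: [-46.92  13.12 -34.01]
to key at z100, tool cm: [-43.89  13.12 -29.8 ]
row dir in tool [-0.58  0.   -0.81]
```

```bash
python3 -c "
from h import *
v=np.array([-52.91,0,-42.46]);N=16
for i in range(N):
    a=np.radians(-3.4*i); # tool axes after i rolls
    x=np.array([np.cos(a),0,-np.sin(a)]);z=np.array([np.sin(a),0,np.cos(a)])
    print(round(x@v/N,2),round(z@v/N,2))
"
```

```text
-3.31 -2.65
-3.46 -2.45
-3.6 -2.24
-3.72 -2.03
-3.84 -1.8
-3.94 -1.57
-4.02 -1.33
-4.1 -1.09
-4.15 -0.85
-4.2 -0.6
-4.23 -0.35
-4.24 -0.1
-4.24 0.15
-4.22 0.4
-4.19 0.65
-4.14 0.9
```

```bash
python3 -m crank '-3.3 0 -2.65 -3.4; -3.45 0 -2.45 -3.4; -3.6 0 -2.25 -3.4; -3.7 0 -2.05 -3.4; -3.85 0 -1.8 -3.4; -3.95 0 -1.55 -3.4; -4 0 -1.35 -3.4; -4.1 0 -1.1 -3.4' 1 20 && python3 -c "
from h import *
rep()"
```

```text
clock: 1.1
tool_pos: [387.8, -181.7, 231.4]
tool_rot: [-0.321, 0.321, -0.63, 0.63]
ft_force: [0.1, -0.0, 0.1]
gripper_width: -0.001
1.1 [ 387.76 -181.74  231.43] [ 0.07 -0.03  0.07] [-0.44 -0.2  -0.1   1.67 -0.    1.76] -0.0013585637955308586
[[-0.59  0.    0.81]
 [-0.81 -0.   -0.59]
 [-0.   -1.    0.  ]]
to key at z100, tool cm: [-33.13  13.14  -6.64]
to key at z100, tool cm: [-28.54  13.14  -4.25]
to key at z100, tool cm: [-23.93  13.14  -1.88]
to key at z100, tool cm: [-19.31  13.15   0.47]
row dir in tool [-0.89 -0.   -0.46]
```

```bash
python3 -m crank '-4.1 0 -0.85 -3.4; -4.15 0 -0.6 -3.4; -4.2 0 -0.35 -3.4; -4.2 0 -0.1 -3.4; -4.2 2.5 0.15 -3.4; -4.2 2.5 0.4 -3.4; -4.2 2.5 0.65 -3.4; -4.1 2.5 0.9 -3.4' && python3 -c "
from h import *
rep()"
```

```text
clock: 1.9
tool_pos: [527.9, 124.6, 130.4]
tool_rot: [-0.46, 0.46, -0.537, 0.537]
ft_force: [1.2, -0.6, 0.3]
gripper_width: 0.003
1.9 [527.93 124.64 130.38] [ 1.2  -0.56  0.3 ] [ 0.23  0.05 -0.05  1.46 -0.    1.96] 0.0025810160956964067
[[-0.15  0.    0.99]
 [-0.99  0.   -0.15]
 [-0.   -1.    0.  ]]
to key at z100, tool cm: [-0.07  3.04  0.11]
to key at z100, tool cm: [5.1  3.04 0.13]
to key at z100, tool cm: [10.29  3.04  0.12]
to key at z100, tool cm: [15.47  3.04  0.1 ]
row dir in tool [-1.  0.  0.]
```

```bash
python3 -m crank '-0.1 2 0.1 0; 0 2 0 0; 0 1.5 0 0; 0 0.7 0 0; 0 0 0 0; 0 0 0 0; 0 0 0 0; 0 0 0 0' && python3 -c "
from h import *
from workcell import env
rep()
for n,(a,b,c,d) in (('top',(165,330,180,370)),('scene',(120,275,200,420))):
    i=env.camera(n)['img'][a:b,c:d];cv2.imwrite(f'pics/{n}1.png',cv2.resize(i,None,fx=3.5,fy=3.5,interpolation=cv2.INTER_CUBIC))
"
```

```text
clock: 2.7
tool_pos: [529.1, 123.6, 70.2]
tool_rot: [-0.46, 0.459, -0.537, 0.538]
ft_force: [0.5, -0.2, 0.3]
gripper_width: 0.001
2.7 [529.13 123.59  70.2 ] [ 0.52 -0.17  0.3 ] [ 0.23  0.07 -0.15  1.35  0.    1.96] 0.0007932657567226209
[[-0.16  0.    0.99]
 [-0.99  0.   -0.16]
 [-0.   -1.    0.  ]]
to key at z100, tool cm: [-0.16 -2.98 -0.02]
to key at z100, tool cm: [ 5.02 -2.98  0.01]
to key at z100, tool cm: [10.2  -2.99  0.02]
to key at z100, tool cm: [15.38 -2.99  0.01]
row dir in tool [-1.  0. -0.]
```

View pics/top1.png

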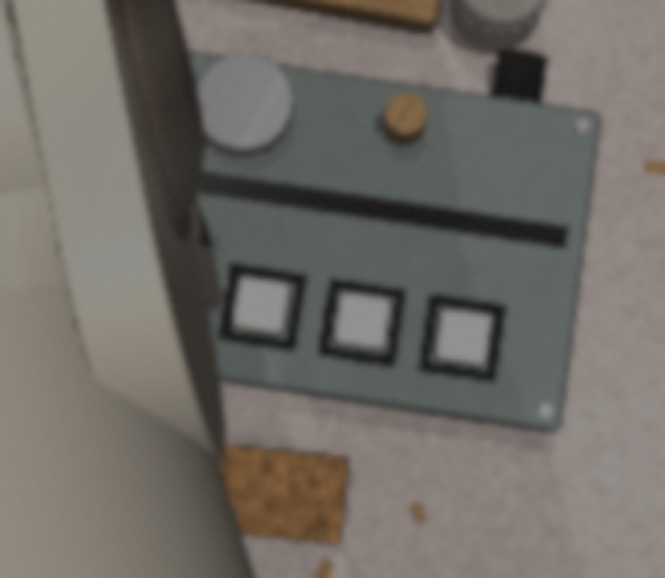

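View pics/scene1.png

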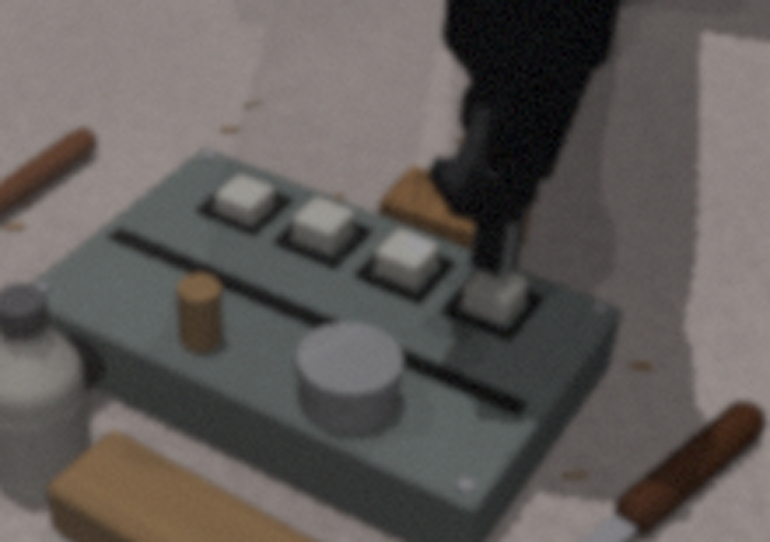

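The fingertip is over key 1 (scene crop ~(498,270)) and just above the cap. I'll lower to contact.

```bash
python3 -m crank '-0.15 0.3 0 0; 0 0.2 0 0; 0 0.2 0 0; 0 0.1 0 0; 0 0 0 0; 0 0 0 0; 0 0 0 0; 0 0 0 0' && python3 -c "
from h import *
rep()"
```

```text
clock: 3.6
tool_pos: [528.9, 125.2, 61.4]
tool_rot: [0.459, -0.459, 0.538, -0.538]
ft_force: [-1.8, 1.2, 2.7]
gripper_width: -0.006
3.6 [528.87 125.16  61.37] [-1.77  1.17  2.73] [ 0.23  0.07 -0.17  1.33  0.    1.96] -0.005523214381100083
[[-0.16 -0.    0.99]
 [-0.99  0.   -0.16]
 [-0.   -1.   -0.  ]]
to key at z100, tool cm: [-0.01 -3.86  0.02]
to key at z100, tool cm: [ 5.17 -3.86  0.06]
to key at z100, tool cm: [10.35 -3.86  0.07]
to key at z100, tool cm: [15.54 -3.87  0.06]
row dir in tool [-1.  0. -0.]
```

```bash
python3 -c "
from workcell import env
for i in range(6):
    env.camera('scene');o=env.get_obs();print(o['ft_force'],o['tool_pos'][2])
"
```

```text
[-0.45932936  1.04613597  2.6786644 ] 61.34556913543245
[-2.5223102   0.90152991  1.84797548] 61.331108121616126
[-0.59237473  0.88697563  2.84529238] 61.31693579098507
[-0.77837672  0.75862726  1.45200938] 61.29546226985384
[-1.55946687  1.52109052  1.91033074] 61.29890327222909
[-1.544581    0.43125211  1.38965197] 61.29519687466027
```

Contact on key 1 is confirmed (about 2 N, 1.7 mm down). Moving to key 2.

```bash
python3 -m crank '0 -0.6 0 0; 0 -1.4 0 0; 2.6 0 0 0; 2.6 0 0 0; 0 0 0 0; 0 1 0 0; 0 0.3 0 0; 0 0 0 0' && python3 -c "
from h import *
rep()"
```

```text
clock: 4.7
tool_pos: [520.4, 74.3, 67.4]
tool_rot: [0.459, -0.46, 0.538, -0.537]
ft_force: [-0.1, -0.4, -0.0]
gripper_width: -0.002
4.7 [520.36  74.26  67.37] [-0.12 -0.35 -0.05] [ 0.14  0.03 -0.2   1.34  0.    1.87] -0.0018845873056842757
[[-0.16 -0.    0.99]
 [-0.99 -0.   -0.16]
 [ 0.   -1.   -0.  ]]
to key at z100, tool cm: [-5.17 -3.26  0.07]
to key at z100, tool cm: [ 0.01 -3.26  0.1 ]
to key at z100, tool cm: [ 5.19 -3.26  0.11]
to key at z100, tool cm: [10.38 -3.26  0.09]
row dir in tool [-1. -0. -0.]
```

```bash
python3 -m crank '0 0.2 0.1 0; 0 0.2 0 0; 0 0.15 0 0; 0 0.1 0 0; 0 0 0 0; 0 0 0 0; 0 0 0 0; 0 0 0 0' && python3 -c "
from workcell import env
for i in range(4):
    env.camera('scene');o=env.get_obs();print(o['ft_force'],o['tool_pos'])
"
```

```text
clock: 5.5
tool_pos: [521.9, 73.7, 62.0]
tool_rot: [-0.46, 0.459, -0.538, 0.538]
ft_force: [0.2, 1.9, 2.1]
gripper_width: -0.004
[-0.95214627  1.65686998  3.0462782 ] [521.86321008  73.64337687  61.91278336]
[-0.02671544  1.33879545  1.61284873] [521.89598607  73.63034329  61.91724511]
[0.19307402 2.1254636  2.26717325] [521.8878698   73.58653436  61.8808486 ]
[-0.76121937  1.42969271  1.9397412 ] [521.88938496  73.61470472  61.86779032]
```

Key 2 is tapped (about 2.2 N). Moving to key 3.

```bash
python3 -m crank '0 -0.6 0 0; 0 -1.4 0 0; 2.6 0 0.05 0; 2.6 0 0 0; 0 0 0 0; 0 1 0 0; 0 0.4 0 0; 0 0 0 0'; python3 -m crank '0 0.2 0 0; 0 0.2 0 0; 0 0.15 0 0; 0 0.1 0 0; 0 0 0 0; 0 0 0 0; 0 0 0 0; 0 0 0 0' && python3 -c "
from workcell import env
for i in range(4):
    env.camera('scene');o=env.get_obs();print(o['ft_force'],o['tool_pos'])
from h import *
rep()"
```

```text
clock: 6.5
tool_pos: [513.6, 22.7, 66.7]
tool_rot: [0.459, -0.46, 0.538, -0.537]
ft_force: [-0.4, -0.8, 0.7]
gripper_width: 0.001
clock: 7.3
tool_pos: [514.3, 22.2, 61.5]
tool_rot: [-0.46, 0.459, -0.538, 0.538]
ft_force: [-0.6, 1.5, 2.5]
gripper_width: 0.002
[0.11868711 1.82601759 1.93914924] [514.3129272   22.17831424  61.40627432]
[0.28085674 1.36633848 1.74460449] [514.28547259  22.18379085  61.41414438]
[-0.57580668  2.28879702  2.21849868] [514.30602276  22.16810946  61.38351068]
[0.1638826  2.56421832 2.7334718 ] [514.27717136  22.15092686  61.36139816]
7.5 [514.28  22.15  61.36] [0.16 2.56 2.73] [ 0.04  0.01 -0.24  1.33  0.    1.77] -0.0018134515738144766
[[-0.16  0.    0.99]
 [-0.99  0.   -0.16]
 [-0.   -1.    0.  ]]
to key at z100, tool cm: [-10.41  -3.86  -0.14]
to key at z100, tool cm: [-5.23 -3.86 -0.1 ]
to key at z100, tool cm: [-0.05 -3.86 -0.1 ]
to key at z100, tool cm: [ 5.13 -3.86 -0.11]
row dir in tool [-1.  0. -0.]
```

Key 3 is tapped. Key 4 should have its face at about 58 mm, so I'll stop above it first.

```bash
python3 -m crank '0 -0.6 0 0; 0 -1.4 0 0; 2.6 0 -0.1 0; 2.55 0 0 0; 0 0 0 0; 0 1 0 0; 0 0.7 0 0; 0 0.15 0 0'; python3 -m crank '0 0.1 0 0; 0 0.05 0 0; 0 0 0 0; 0 0 0 0; 0 0 0 0; 0 0 0 0; 0 0 0 0; 0 0 0 0' && python3 -c "
from workcell import env
for i in range(3):
    env.camera('scene');o=env.get_obs();print(o['ft_force'],o['tool_pos'])
from h import *
rep()"
```

```text
clock: 8.3
tool_pos: [504.5, -28.0, 61.4]
tool_rot: [0.459, -0.46, 0.538, -0.537]
ft_force: [-0.3, -0.7, 0.9]
gripper_width: -0.006
clock: 9.1
tool_pos: [505.2, -28.6, 61.3]
tool_rot: [-0.459, 0.459, -0.538, 0.538]
ft_force: [0.1, -0.4, 0.2]
gripper_width: 0.003
[0.45580335 0.14748913 0.21255117] [505.16430522 -28.59853889  61.30821923]
[-0.26792104  0.50714205 -0.17890991] [505.13728155 -28.59833596  61.26859234]
[-0.71186114  0.22741837  0.5558299 ] [505.14754399 -28.58945283  61.3002397 ]
9.25 [505.15 -28.59  61.3 ] [-0.71  0.23  0.56] [-0.06 -0.02 -0.26  1.33 -0.    1.67] -0.0017660937829058771
[[-0.16 -0.    0.99]
 [-0.99 -0.   -0.16]
 [ 0.   -1.    0.  ]]
to key at z100, tool cm: [-15.56  -3.87  -0.03]
to key at z100, tool cm: [-10.39  -3.87   0.01]
to key at z100, tool cm: [-5.2  -3.87  0.01]
to key at z100, tool cm: [-0.02 -3.87  0.  ]
row dir in tool [-1. -0. -0.]
```

There's no contact at 61.3 mm, which confirms key 4 is the low one. Now a gentle tap.

```bash
python3 -m crank '0 0.1 0 0; 0 0.1 0 0; 0 0.1 0 0; 0 0.05 0 0; 0 0 0 0; 0 0 0 0; 0 0 0 0; 0 0 0 0' && python3 -c "
from workcell import env
for i in range(4):
    env.camera('scene');o=env.get_obs();print(o['ft_force'],o['tool_pos'])"
```

```text
clock: 10.05
tool_pos: [505.1, -28.6, 57.9]
tool_rot: [-0.459, 0.459, -0.538, 0.538]
ft_force: [-1.1, -0.8, 2.8]
gripper_width: 0.001
[-1.31520713  0.03916201  2.85143807] [505.13945737 -28.58458303  57.85592813]
[-1.79144598 -0.44170437  2.49215358] [505.15292542 -28.57862103  57.83772363]
[-1.14829339  0.27403549  2.29285016] [505.15095559 -28.56255597  57.82750063]
[-0.59505186 -0.53144229  2.6865627 ] [505.14735214 -28.5782525   57.81778989]
```

Tapped at about 2.6 N without giving. Now lift clear, then press right down.

```bash
python3 -m crank '0 -0.5 0 0; 0 -1 0 0; 0 0 0 0; 0 0 0 0; 0 0 0 0; 0 0 0 0; 0 0.5 0 0; 0 0.5 0 0' ; python3 -m crank '0 0.4 0 0; 0 0.3 0 0; 0 0.3 0 0; 0 0.2 0 0; 0 0.1 0 0; 0 0 0 0; 0 0 0 0; 0 0 0 0' && python3 -c "
from workcell import env
for i in range(3):
    env.camera('scene');o=env.get_obs();print(o['ft_force'],o['tool_pos'])"
```

```text
clock: 11.05
tool_pos: [505.1, -28.6, 62.2]
tool_rot: [0.459, -0.459, 0.538, -0.538]
ft_force: [-0.1, 0.9, -0.3]
gripper_width: 0.001
clock: 11.85
tool_pos: [505.0, -28.6, 50.9]
tool_rot: [-0.459, 0.459, -0.537, 0.538]
ft_force: [-6.8, 1.2, 13.7]
gripper_width: 0.001
[-6.50177586 -0.61335713 12.83924801] [505.05512606 -28.58528211  50.96229497]
[-6.72995879 -0.17842693 13.71961281] [505.0327653  -28.60742099  50.92753456]
[-6.76157957  1.55067536 13.16871579] [505.0332785  -28.58362122  50.94797279]
```

It's at the end stop (50.9 mm, 13 N). Lift straight up, back off, and look.

```bash
python3 -m crank '0 -0.5 0 0; 0 -1 0 0; 0 -2 0 0; 0 -4 0 0; 0 -4 0 0; 2 -4 0 0; 4 0 0 0; 4 0 0 0' ; python3 -m crank '4.5 0 0 0; 4.5 0 0 0; 4.5 0 0 0; 4.5 0 0 0; 4.5 0 0 0; 0 0 0 0; 0 0 0 0; 0 0 0 0' && python3 - <<'E'
from workcell import env
from h import *
np.set_printoptions(precision=1,suppress=True)
t=env.camera("top");s=env.camera("scene")
cv2.imwrite("pics/top2.png",t["img"]);cv2.imwrite("pics/scene2.png",s["img"])
C={}
for n,c,r in(("top",t,(230,275,205,335)),("scene",s,(160,220,250,360))):
    g=cv2.cvtColor(c["img"],cv2.COLOR_BGR2GRAY); m=np.zeros_like(g);m[r[0]:r[1],r[2]:r[3]]=(g[r[0]:r[1],r[2]:r[3]]>(135 if n=="top" else 140))*255
    k,l,st,ce=cv2.connectedComponentsWithStats(m)
    C[n]=sorted([tuple(ce[i]) for i in range(1,k) if st[i,4]>20],reverse=n=="scene"); print(n,len(C[n]))
for a,b in zip(C["top"],C["scene"]): print(two(t,a,s,b))
print(env.get_obs()["ft_force"])
E
```

```text
clock: 12.8
tool_pos: [490.2, -128.2, 206.6]
tool_rot: [-0.461, 0.459, -0.536, 0.538]
ft_force: [1.0, 0.2, -0.9]
gripper_width: -0.001
clock: 13.6
tool_pos: [454.7, -348.9, 204.9]
tool_rot: [0.46, -0.459, 0.538, -0.537]
ft_force: [0.3, -0.3, 0.7]
gripper_width: 0.0
top 4
scene 4
(array([529.4, 125.8,  61.1]), np.float64(0.9679899283519916))
(array([521.3,  74.2,  61.2]), np.float64(0.5290926026645967))
(array([513.4,  23. ,  61.3]), np.float64(0.4416238685074051))
(array([505.3, -28.3,  61.3]), np.float64(0.6213667690368007))
[-1.   1.   0.3]
```

View pics/scene2.png

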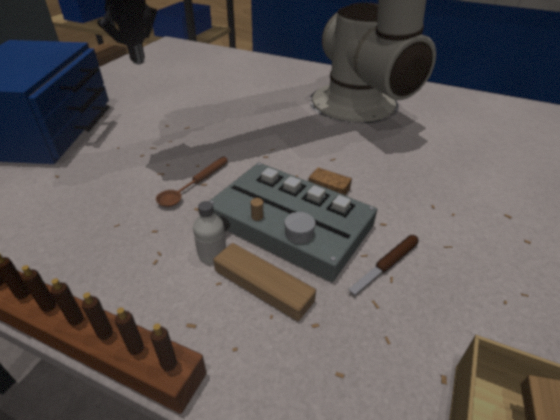

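View pics/top2.png

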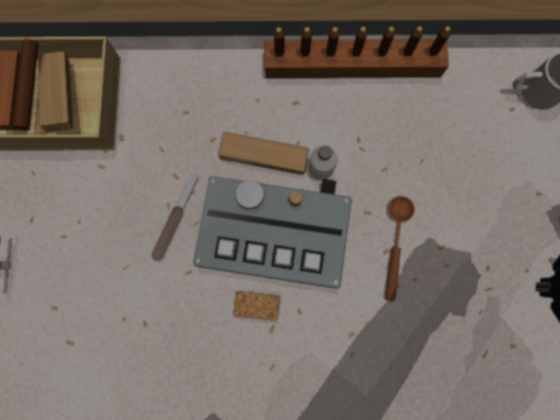

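All four caps now stand at the same height: the two-view measurements are 61.1 to 61.3 mm (scene pixels about (269,174) to (341,200)). The bystanders haven't moved from the first pictures, and the arm is clear.

```bash
python3 -c "
from workcell import env
print(env.finish_job())"
```

```text
the job is handed in; nothing more can be done
None
```

The job is done and handed in at about 14 s on the robot's clock. With the gripper shut, I tapped the four keys from left to right and then pressed the latched one, the rightmost, right down and let it spring up.

- **Finding the latched key:** before any contact, the two-view heights put the rightmost cap about 5 mm lower than the other three (56 mm against 61 mm). During the tapping I met no force there at 61.3 mm, which confirmed it was the low key.
- **Taps:** the three up keys were touched with about 2 N and went down about 1–2 mm. The latched key was touched with about 2.6 N and did not give.
- **Press:** the rightmost key reached its end stop at 50.9 mm with about 13 N, and I then lifted straight off.
- **Last checks:** all four caps now measure 61.1–61.3 mm, so they stand level. The other things look unmoved in both views, compared by eye only, and the arm is clear.
- **Disagreement:** the camera heights read about 2 mm below the nominal 63 mm, before and after alike, which is about the calibration error. Contact heights on the fingertip matched the nominal figures.

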